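Load a chip into a clamshell test socket and hold the loupe over it

ROBOT

A 6-joint arm with a two-finger parallel gripper is mounted at the origin on a cart in front of the work surface, level with it; the furniture and walls round the work are solid. World frame = base frame: x ahead of the robot, y to its left, z up, the work surface at z = 0. Lengths are in m, angles in rad, forces in N, time in s.
With the tool pointing down it reaches from about 0.3 to 0.85 m from the base axis. Payload 4.2 kg.
Tool frame: the origin (TCP) lies on the centre line of the jaws, within the pads' length; the fingertips stand 11 mm ahead of it and the grasp point (between the pads) lies 8 mm behind it; z points along the fingers, y is the line along which they close (so a half turn about z gives the same grasp; the last joint's range is limited). The gripper opens to 91 mm and grips with 3 to 60 N. Pads are 32 mm wide; open, the fingers measure 118 mm over their backs; the gripper's body (76 mm by 178 mm) begins 60 mm behind the grasp point.
Start: joints at [1.187, 0.32, 1.565, -0, 1.257, -0.02], TCP at [0.205, 0.537, 0.225] pointing down, gripper open.
Joint ranges: [-3.11, 3.11], [-0.84, 2.01], [0.21, 2.61], [-1.34, 4.49], [0.05, 2.63], [-2.56, 2.56]. Speed limits (rad/s): [2.57, 2.57, 3.14, 3.14, 3.14, 3.14].

INTERFACE

Orientations are given as [roll, pitch, yaw] about the fixed x, y, z axes, in that order (R = Rz(yaw) Ry(pitch) Rx(roll)).
In Python, from rig import manip gives the robot as it stands.
- The arm moves only by the tool carry_out, never from a script. Its argument "increments" is one flat list of numbers, 6 for each row, row after row: the shift along the tool's x, y, z in cm, then the turn, a rotation vector about the tool's x, y, z in degrees. In form: [dx, dy, dz, ax, ay, az, dx, dy, dz, ax, ay, az, ...]. A call has exactly 5 rows; each row shifts and turns the commanded pose from where the row before left it, along the tool's axes as they then stand; what a row does not reach is not made up. A row lasts 1/10 s, in which the tool goes at most 50 mm and 8.59 degrees, less where a joint would pass 70% of its speed; a pose out of reach is approached as far as the arm can. A call is refused whole if a number of a shift passes 5 or a number of a turn 8.59, either way. A call with a gripper value outside its range is refused whole. "fingers" is the finger opening in cm, from 0 to 9.12, set as the call begins (left out, the last holds). The fingers move at their own pace and stop on an object; the grip force is fixed at half the most. Time passes only in rows, so rows that do not move let the fingers close, or fill a call up. It gives the time, the measured TCP pose, the force, the opening and the grip force at its end, in the units of the state.
- manip.read_state(): the state, without advancing time (a new reading comes with each control period).
- manip.read_camera(name): name is "scene" or "top" or "wrist"; returns the picture (420x560x3 uint8, blue, green, red); there is no depth.
- manip.calibration(name): a dict with "fx", "fy", "cx", "cy" (pixels), "R" (3x3) and "t" (3): a world point X has camera coordinates R X + t. Camera axes: x right, y down, z forward; pixel columns grow to the right and rows downward; lengths in m; the calibration is good to about 2 mm. The wrist camera is an equidistant fisheye: a pixel r from the principal point sees the ray r / f radians off the axis. A picture is of the moment at which its call begins: read the wrist's pose just before it. calibration takes no time and is no camera call; for the wrist camera it gives the pose at the moment of the call.
- manip.finish_job(): hands the job in; it is judged then, once.
Trained networks look in the newest picture that a camera, given by its name, has taken for a name from the list of things; names that differ only in an ending like _2 or _b are one class to them, and where a whole thing is asked for, a point or a joint stands for the part that bears it (a point fixed in the world has none). Each returns a list of dicts, best first, with "score" (0 to 1); they miss things now and then, are a little off and sometimes report something else, mostly with a low value. They report only what shows in the picture. A call takes as long as a camera call. They do not tell look-alikes from the thing itself.
- manip.spot_in(camera, query): "location" ([x, y, z] in m, in the coordinates of the camera as it stood for that picture, good to about 4 mm: the middle of the surface that is visible of it).
- manip.regions_of(camera, query): "mask" (420x560 bool, what is visible of it).
- manip.spot_point(camera, query): "location" ([x, y, z] in m, in the coordinates of the camera as it stood for that picture, good to about 4 mm: a listed point, or the origin of a listed thing).
The state is a dict: "time_s": time; "joint_positions": joint angles; "joint_vel": joint speeds; "effort": joint torques, N m; "position": TCP position; "orientation": TCP orientation; "ft_force": force on the tool from outside, world axes, zero at the start; "torque": the same for the moment, N m; "opening": opening from 0.0 (shut) to 1.0 (fully open); "gripper_force": force on a finger pad.
Only numpy, scipy, OpenCV 4.12 (cv2) and the standard library are available. Lean on these libraries where they do the work, as an engineer would, in place of code of your own. Each camera call takes 0.05 s, during which the arm holds its last target. There are 200 camera calls.

TASK

Swing the test socket's lid open past upright, take the chip package from the black foam pad, seat it flat in the socket's pocket with its white corner dot at the socket's white dot, and let go of it. Then, to check its seating, take the loupe from its rest and hold it level with its lens centred over the chip, at the focal height shown by the red pointer of the height gauge. Finish while still holding the loupe there, motionless and touching nothing else; leave the gauge, the tweezers, the flux bottle and the gold adapter alone.

Things in the scene. Friction and masses are not known exactly. Their poses are not given: they have to be found in the camera images.
- socket: Black chip test socket 70 x 56 mm on a green board 98 x 86 mm, fixed. Origin on the desk under the pocket's centre; x from the blue latch tab to the hinge (away from the robot), y left, z up. Top face 34.5 mm above the desk; pocket 36 x 36 mm, 5 mm deep, mouth chamfered 3 mm; white dot at its -x, +y corner. The open lid stands at +x, so set the chip in with fingers closing along y.
- pocket (a point): Centre of the pocket's floor, 29.5 mm above the desk; axes as the socket's.
- pocket_dot (a point): Point on the pocket's floor where the chip's marked corner point (chip_dot) must come: 13.5 mm towards -x and 13.5 mm towards +y from the centre.
- lid_hinge (a point): Middle of the lid's hinge axis, which runs along the socket's y; 36 mm behind (+x of) the pocket's centre, 36 mm above the desk. Axes as the socket's.
- lid (a joint): Angle of the lid: 0 shut, 2.0 rad fully open (past upright, leaning back). It starts nearly shut and stays at whatever angle it is left at; the hinge's friction is light (under 1 N at the tab).
- lid_tab (a point): Grip point of the blue latch tab at the lid's front: tab 14 mm wide (y), 6 mm thick, 35 mm long past the lid's front edge; the point is 94 mm from the hinge along the lid, 6 mm above the hinge when shut. Fingers closing along y have free air down to the board, 10 mm above the desk; the tab can pivot between them as the lid swings. Lid: 52 mm wide, reaches 70 mm from the hinge, 12 mm thick.
- pad: Black foam pad 75 x 75 x 10 mm, fixed to the desk, on which the chip lies. Origin under its centre.
- chip: Grey ceramic chip package 32 x 32 x 9 mm (30 g) with a gold cap flush on its top and a white dot at one top corner (-x, +y of its own axes). Origin at the centre of its underside, z up. Seated, it stands 4 mm out of the socket's top face. It starts turned by less than 45 degrees from the way it must sit.
- chip_dot (a point): Point on the chip's underside below its white dot: 13.5 mm towards -x and 13.5 mm towards +y of its centre.
- focus_mark (a point): Tip of the red pointer of the steel height gauge, which stands behind and to the left of the socket (column 175 mm tall, fixed): the focal height, between 105 and 140 mm above the desk. The pointer points roughly to the right (the gauge's -y), its tip is 3 mm thick and this point is at the middle of that thickness.
- loupe_rest: Low black rest for the loupe, 112 x 46 mm, 5 mm base with a U-shaped post 45 mm tall under the handle, 60 mm from the lens centre towards the handle; fixed. Origin on the desk below the lens centre; the handle points to its -x.
- loupe: Hand loupe, about 80 g: round aluminium rim 66 mm wide, 10 mm thick, clear lens, straight black handle 14 mm wide (y), 12 mm thick (z) along its -x, from 44 to 128 mm from the lens centre. Origin at the lens centre, z normal to the lens. In the rest it leans by 0.35 rad, handle's end up, the rim's far edge down on the rest.
- lens (a point): Centre of the lens (the loupe's origin).
- loupe_grip (a point): Point on the handle's axis 98 mm from the lens centre, clear of the rest, about 54 mm above the desk at the start.
- tweezers: Steel tweezers lying on the desk, 120 x 11 x 8 mm; to be left alone.
- flux_bottle: White bottle with a red cap, 35 mm wide and 94 mm tall; to be left alone.
- sma_adapter: Gold coaxial adapter lying on the desk, 22 x 12 x 13 mm; to be left alone.
Not all that is in view belongs to the job. Several things have the shape of the chip; the one meant has the colours described above.

How it is judged:
On the way, in this order (a step that is already met when the one before it is completed fails the run):
1. the socket's lid is open past upright (value of joint lid above 1.6 rad), for 0.2 s.
2. the chip is seated in the pocket, dot to dot, and let go (distance between chip_dot and pocket_dot below 0.005 m and distance between chip and pocket below 0.004 m and z of chip in the frame of pocket below 0.0015 m and angle between the z axis of chip and the z axis of socket, either way round below 0.06 rad and contact force between the fingers and chip below 0.1 N), for 0.3 s.
At the end, for the whole second after the job is handed in: Lid open over 1.6 rad; chip flat on the pocket's floor (1.5 mm, 0.06 rad), dot at dot (5 mm); loupe still, held by the fingers alone (over 1 N), lens centre within 9 mm of the pocket's centre sideways, within 6 mm of the pointer's height, level within 0.09 rad (5 degrees) (value of joint lid above 1.6 rad and distance between chip_dot and pocket_dot below 0.005 m and distance between chip and pocket below 0.004 m and z of chip in the frame of pocket below 0.0015 m and angle between the z axis of chip and the z axis of socket, either way round below 0.06 rad and z of lens in the frame of focus_mark between -0.006 and 0.006 m and horizontal distance between lens and pocket below 0.009 m and angle between the z axis of loupe and the z axis of socket, either way round below 0.09 rad and linear speed of loupe below 0.02 m/s and angular speed of loupe below 0.15 rad/s and contact force between the fingers and loupe above 1 N and contact force between loupe and socket below 0.05 N and contact force between loupe and gauge below 0.05 N and contact force between loupe and loupe_rest below 0.05 N and contact force between loupe and chip below 0.05 N); the arm keeps its last pose, push and grip.
It fails at once if the gauge's pointer is moved (over 3 mm) (distance of focus_mark from where it was at the start of the episode above 0.003 m).
It fails at once if the tweezers, the flux bottle or the gold adapter are disturbed (over 15 mm) (distance of any of tweezers, flux_bottle, sma_adapter from where it was at the start of the episode above 0.015 m).
It also fails if it takes over 64 s, if anything falls off the work surface, if the arm or the gripper's body presses on something with over 40 N, if the wrist force passes 120 N, or if a joint passes its speed limit or range.

## Working session

There is one attempt and no reset: what is moved stays moved. The work goes in short steps, Python scripts to look and compute and a tool call to move; the robot and the scene stay as the last step left them, time stands still between calls to the robot, and variables do not carry over. Pictures are saved under pics/ and viewed, at most 10 in all, crops included, and the job is handed in when it is done.

Besides the shell and the picture viewer there is one more tool, called after ">>>" in YAML: its name, and indented under it one key for each argument. carry_out: Moves the arm, as the interface text tells. Its arguments: {"type":"object","properties":{"increments":{"type":"array","items":{"type":"number"}},"fingers":{"type":"number"}},"required":["increments"]}

```bash
mkdir -p pics; cat > h.py <<'E'
import numpy as np, cv2
from rig import manip as m
from scipy.spatial.transform import Rotation as Ro
def w(c,cal,p): return cal["R"].T@(np.array(p)-cal["t"]) if True else 0
def cal(c):
    k=m.calibration(c); k["R"]=np.array(k["R"]); k["t"]=np.array(k["t"]); return k
def pix(k,X):
    p=k["R"]@np.array(X)+k["t"]; return k["fx"]*p[0]/p[2]+k["cx"],k["fy"]*p[1]/p[2]+k["cy"]
def ray(k,u,v,z):
    d=k["R"].T@np.array([(u-k["cx"])/k["fx"],(v-k["cy"])/k["fy"],1]); o=-k["R"].T@k["t"]
    return o+d*(z-o[2])/d[2]
E
python3 - <<'E'
from h import *
ims=[]
for c in ("scene","top"):
    im=m.read_camera(c); cv2.imwrite(f"pics/{c}0.png",im); k=cal(c); print(c,k["fx"],k["cx"],-k["R"].T@k["t"])
    for q in ("pocket","lid_tab","lid_hinge","pad","chip","chip_dot","focus_mark","lens","loupe_grip","loupe_rest","socket","flux_bottle","tweezers","sma_adapter"):
        for r in m.spot_point(c,q)[:4]:
            if r["score"]>.2:
                X=w(c,k,r["location"]); print(q,round(r["score"],2),X.round(3),np.round(pix(k,X)))
print(m.read_state())
E
```

```text
scene 493.1921906237624 289.324109159911 [-0.24007462 -0.27532745  0.86531744]
pocket 0.73 [0.513 0.021 0.026] [321. 221.]
lid_tab 0.83 [0.447 0.033 0.043] [305. 234.]
lid_tab 0.57 [0.469 0.319 0.01 ] [205. 202.]
lid_tab 0.22 [0.583 0.083 0.113] [309. 169.]
lid_hinge 0.93 [0.546 0.013 0.041] [329. 209.]
pad 0.9 [0.453 0.315 0.002] [203. 209.]
chip 0.48 [0.467 0.32  0.01 ] [204. 202.]
chip 0.48 [0.468 0.218 0.002] [240. 216.]
chip_dot 0.59 [ 0.448  0.227 -0.   ] [233. 221.]
chip_dot 0.28 [0.512 0.02  0.029] [321. 221.]
focus_mark 0.48 [0.584 0.079 0.113] [311. 169.]
lens 0.9 [ 0.519 -0.161  0.021] [396. 245.]
loupe_grip 0.63 [ 0.48  -0.244  0.058] [432. 259.]
loupe_rest 0.82 [ 0.519 -0.16   0.   ] [395. 251.]
socket 0.76 [ 0.507  0.022 -0.   ] [319. 230.]
flux_bottle 0.87 [ 0.628 -0.254 -0.004] [447. 233.]
tweezers 0.47 [ 0.513  0.407 -0.002] [186. 185.]
tweezers 0.22 [0.502 0.039 0.03 ] [312. 221.]
sma_adapter 0.43 [0.387 0.226 0.001] [220. 238.]
top 382.1492111230922 275.5689223364288 [0.26669604 0.0783166  1.13907373]
pocket 0.79 [0.509 0.021 0.028] [296. 210.]
lid_tab 0.6 [0.452 0
[... 945 characters left out ...]
 [227. 253.]
{'time_s': 1.5, 'joint_positions': array([ 1.18698406e+00,  3.19610079e-01,  1.56450361e+00, -1.35556375e-05,
        1.25743972e+00, -2.00088365e-02]), 'joint_vel': array([-0.00011987, -0.00119075,  0.00043137, -0.00278938, -0.00064771,
       -0.00039771]), 'effort': array([ 2.97969127e-04, -4.12347794e+01, -2.32227302e+01,  7.28190620e-02,
        3.76915885e-02,  6.70663525e-06]), 'position': array([0.2046113 , 0.53736425, 0.22496875]), 'orientation': array([3.14155367e+00, 1.36784097e-05, 2.77779340e+00]), 'ft_force': array([ 0.60950811, -0.28881793, -0.6861272 ]), 'torque': array([-0.01768165,  0.01749448,  0.03665931]), 'gripper_force': 0.0, 'opening': 1.0027800908793059}
```

View pics/top0.png

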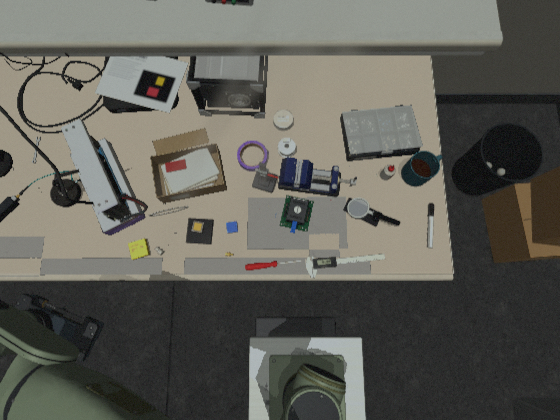

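View pics/scene0.png

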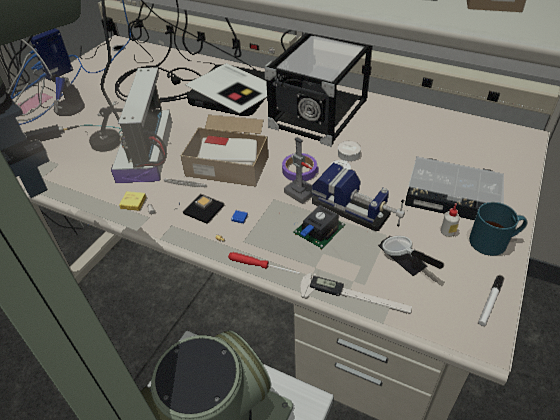

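The scene and top pictures agree. The socket is at about top (296,211) with its tab towards the robot and the gauge pointer at (277,178). The loupe is at (359,208) with its handle at (388,220).

Chip look-alikes in the top picture:
- Grey with a gold cap, on the black pad, at (200,228). This fits the description.
- A blue block at (232,227).
- A yellow block at (138,248).

I'll confirm in a wrist crop, so I'm moving to a viewing pose between the pad and the socket.

>>> carry_out:
  increments: [-3.2,-2.9,-0.6,0,0,0,-3.2,-2.9,-0.6,0,0,0,-3.2,-2.9,-0.6,0,0,0,-3.2,-2.9,-0.6,0,0,0,-3.2,-2.9,-0.6,0,0,0]
  fingers: 6

```text
time_s: 2.0
position: [0.303, 0.3434, 0.2553]
orientation: [3.141, 0.0, 2.778]
ft_force: [1.7, -0.0, 0.2]
opening: 0.657
gripper_force: 0.0
```

>>> carry_out:
  increments: [-3.2,-2.9,-0.6,0,0,0,-3.2,-2.9,-0.6,0,0,0,-3.2,-2.9,-0.6,0,0,0,-3.2,-2.9,-0.6,0,0,0,0,0,0,0,0,-7]

```text
time_s: 2.5
position: [0.383, 0.1872, 0.28]
orientation: [-3.141, 0.003, 2.897]
ft_force: [-0.7, 1.3, 0.3]
opening: 0.66
gripper_force: 0.0
```

```bash
cat >> h.py <<'E'
def wpix(k,X):
    p=k["R"]@np.array(X)+k["t"]; th=np.arctan2(np.hypot(p[0],p[1]),p[2]); a=np.arctan2(p[1],p[0])
    return k["cx"]+k["fx"]*th*np.cos(a),k["cy"]+k["fy"]*th*np.sin(a)
def wray(k,u,v,z):
    a=(u-k["cx"])/k["fx"];b=(v-k["cy"])/k["fy"];th=np.hypot(a,b)
    d=k["R"].T@np.array([np.sin(th)*a/th,np.sin(th)*b/th,np.cos(th)]); o=-k["R"].T@k["t"]
    return o+d*(z-o[2])/d[2]
def spots(c,qs,th=.3):
    k=cal(c); im=m.read_camera(c)
    for q in qs:
        for r in m.spot_point(c,q)[:3]:
            if r["score"]>th:
                X=w(c,k,r["location"]); print(q,round(r["score"],2),X.round(4),np.round((wpix if c=="wrist" else pix)(k,X)))
    return k,im
E
python3 - <<'E'
from h import *
k,im=spots("wrist",("pocket","pocket_dot","lid_tab","lid_hinge","pad","chip","chip_dot","focus_mark","lens","loupe_grip"))
cv2.imwrite("pics/w1.png",im); import pickle; pickle.dump(k,open("w1.pkl","wb"))
print(k["fx"],k["cx"],k["cy"],-k["R"].T@k["t"],k["R"])
s=m.read_state();print(s["time_s"],s["position"],s["orientation"],s["joint_positions"])
E
```

```text
lid_tab 0.58 [0.448  0.0352 0.0459] [180. 250.]
pad 0.72 [ 0.449   0.3116 -0.0022] [371. 195.]
chip 0.95 [0.4657 0.3143 0.0126] [377. 208.]
chip 0.89 [0.4641 0.2179 0.0012] [311. 220.]
chip_dot 0.57 [0.4497 0.2277 0.0016] [315. 209.]
chip_dot 0.56 [0.452  0.3298 0.0087] [385. 196.]
325.19226210127806 276.12735852559894 205.84131789635651 [0.30085333 0.20739592 0.43964843] [[ 2.41944870e-01  9.70289966e-01 -2.48511019e-04]
 [ 9.27616420e-01 -2.31228951e-01  2.93361464e-01]
 [ 2.84588222e-01 -7.12078244e-02 -9.56001564e-01]]
3.05 [0.38064822 0.19147604 0.27887769] [ 3.14157488e+00 -1.06637257e-04  2.90075827e+00] [ 4.39011403e-01  4.77645074e-02  1.77378936e+00  8.34749150e-05
  1.32011054e+00 -8.90971254e-01]
```

View pics/w1.png

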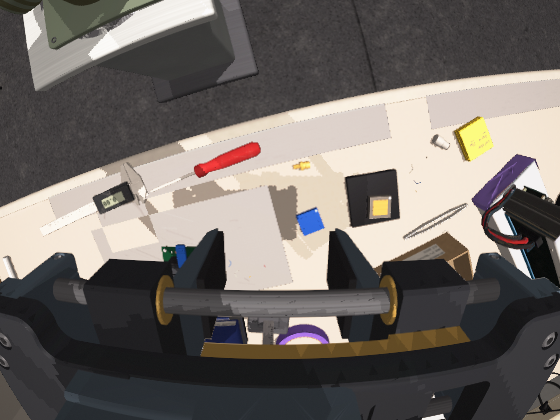

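>>> carry_out:
  increments: [-2.6,-3.5,0,0,0,0,-2.6,-3.5,0,0,0,0,-2.6,-3.5,0,0,0,0,-2.6,-3.5,0,0,0,0,0,0,0,0,0,0]

```text
time_s: 3.55
position: [0.4499, 0.0265, 0.2787]
orientation: [-3.14, 0.001, 2.894]
ft_force: [-0.7, 0.4, -0.4]
opening: 0.659
gripper_force: 0.0
```

```bash
python3 - <<'E'
from h import *
k,im=spots("wrist",("pocket","pocket_dot","lid_tab","lid_hinge","socket","focus_mark","lens","loupe_grip"))
import pickle; pickle.dump((k,im),open("w2.pkl","wb"))
s=m.read_state();print(s["time_s"],s["position"],s["orientation"],s["joint_positions"])
a=cv2.imread("pics/w1.png")[160:240,335:415]; b=im[130:270,190:350]
a=cv2.resize(a,(400,400),interpolation=cv2.INTER_CUBIC); b=cv2.resize(b,(400,350),interpolation=cv2.INTER_CUBIC)
o=np.zeros((400,800,3),np.uint8); o[:,:400]=a; o[:350,400:]=b; cv2.imwrite("pics/c2.png",o)
E
```

```text
pocket 0.72 [0.5077 0.0214 0.0303] [284. 218.]
pocket 0.68 [0.4521 0.3317 0.0081] [475. 130.]
pocket_dot 0.92 [0.4971 0.0362 0.0297] [293. 208.]
lid_tab 0.94 [0.4476 0.0382 0.0422] [285. 174.]
lid_tab 0.64 [0.4635 0.3163 0.0123] [469. 139.]
lid_hinge 0.69 [0.5437 0.0162 0.0356] [286. 245.]
lid_hinge 0.53 [ 0.5157 -0.1616  0.0193] [164. 249.]
socket 0.98 [ 0.5059  0.0182 -0.0016] [281. 210.]
lens 0.68 [ 0.5171 -0.164   0.0167] [163. 249.]
lens 0.57 [0.4529 0.3318 0.0082] [475. 130.]
loupe_grip 0.62 [ 0.4765 -0.247   0.0525] [ 98. 245.]
4.0 [0.44810141 0.0310936  0.27905345] [3.14137482e+00 1.68377487e-04 2.90178840e+00] [ 4.35563634e-02  8.58052169e-02  1.73153221e+00  1.67131238e-04
  1.32403267e+00 -1.28747653e+00]
```

View pics/c2.png

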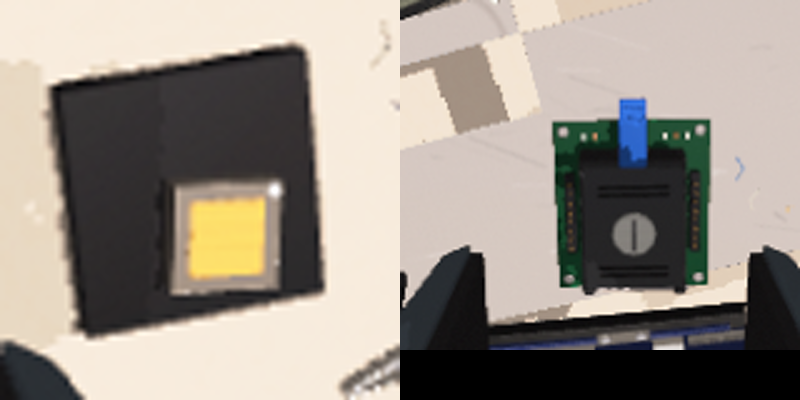

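The left crop shows a grey ceramic chip with a gold cap and a white dot at crop (275,188), lying on the black pad. That's the right one. The right crop shows the socket shut, with its blue tab at crop (632,120).

```bash
python3 - <<'E'
from h import *
import pickle
k1=pickle.load(open("w1.pkl","rb")); k2,_=pickle.load(open("w2.pkl","rb"))
C=np.array([wray(k1,335+x/5,160+y/5,.019) for x,y in((172,183),(280,183),(280,290),(172,293),(275,188))]); print(C.round(4)); 
c=C[:4].mean(0); print("chip",c, [np.linalg.norm(C[i]-C[(i+1)%4]).round(4) for i in range(4)])
for a,b in((0,1),(3,2),(1,2),(0,3)): d=C[b]-C[a]; print(np.degrees(np.arctan2(d[1],d[0])))
f=lambda x,y,z:wray(k2,190+(x-400)/2.5,130+y/2.5,z)
B=np.array([f(553,121,.01),f(711,120,.01),f(708,284,.01),f(560,287,.01)]); print("board",B.round(4),B.mean(0),[np.linalg.norm(B[i]-B[(i+1)%4]).round(4) for i in range(4)])
for a,b in((0,3),(1,2),(0,1),(3,2)): d=B[b]-B[a]; print(np.degrees(np.arctan2(d[1],d[0])))
T=np.array([f(619,99,.045),f(646,99,.045),f(646,165,.045),f(619,165,.045)]); print("tab",T.round(4),T.mean(0), T[:2].mean(0)-T[2:].mean(0))
E
```

```text
[[0.4443 0.3041 0.019 ]
 [0.4518 0.3354 0.019 ]
 [0.4835 0.3311 0.019 ]
 [0.4761 0.2991 0.019 ]
 [0.4529 0.3337 0.019 ]]
chip [0.46391806 0.31740647 0.019     ] [np.float64(0.0321), np.float64(0.0319), np.float64(0.0328), np.float64(0.0323)]
76.3559266299445
77.09348569314152
-7.765438458363576
-8.99590171275078
board [[ 0.4489 -0.0088  0.01  ]
 [ 0.4691  0.0742  0.01  ]
 [ 0.5628  0.0523  0.01  ]
 [ 0.5437 -0.0308  0.01  ]] [0.50613429 0.02171591 0.01      ] [np.float64(0.0854), np.float64(0.0962), np.float64(0.0853), np.float64(0.0973)]
-13.091118471630375
-13.12795219850887
76.32559260121414
77.0668923700674
tab [[0.4396 0.0302 0.045 ]
 [0.4428 0.0431 0.045 ]
 [0.4755 0.0351 0.045 ]
 [0.4722 0.022  0.045 ]] [0.45755584 0.03258631 0.045     ] [-0.03267597  0.00804894  0.        ]
```

>>> carry_out:
  increments: [-0.2,0.4,4.5,0,0,-0.4,0,0,4.5,0,0,0,0,0,4.5,0,0,0,0,0,4.0,0,0,0,0,0,3,0,0,0]
  fingers: 4

```text
time_s: 4.5
position: [0.45, 0.0341, 0.0719]
orientation: [-3.141, -0.002, 2.908]
ft_force: [0.1, -0.1, 0.3]
opening: 0.438
gripper_force: 0.0
```

>>> carry_out:
  increments: [0,0,2,0,0,0,0,0,1.2,0,0,0,0,0,0,0,0,0,0,0,0,0,0,0,0,0,0,0,0,0]

```text
time_s: 5.0
position: [0.452, 0.0338, 0.0428]
orientation: [3.141, 0.002, 2.907]
ft_force: [0.5, 0.9, 0.9]
opening: 0.439
gripper_force: 0.0
```

>>> carry_out:
  increments: [0,0,0,0,0,0,0,0,0,0,0,0,0,0,0,0,0,0,0,0,0,0,0,0,0,0,0,0,0,0]
  fingers: 0.8

```text
time_s: 5.5
position: [0.4515, 0.0339, 0.0421]
orientation: [3.141, 0.0, 2.907]
ft_force: [0.0, 2.0, 0.3]
opening: 0.146
gripper_force: 30.0
```

```bash
python3 - <<'E'
from h import *
s=m.read_state();print(s["time_s"],s["position"],s["orientation"],s["opening"],s["gripper_force"],s["ft_force"])
p=s["position"]; h=np.array([.542,.0129,.036]); y=s["orientation"][2]
X=np.array([np.cos(-.232),np.sin(-.232),0]); d=p-h; a=-(d@X); b=d[2]; print(a,b)
pr=(-a,b)
for i,t in enumerate(np.linspace(0,1.8,11)[1:]):
    c,s_=np.cos(t),np.sin(t); q=(-a*c+b*s_, a*s_+b*c); print(i,"dx(tool) %.2f dz %.2f"%(-100*(q[0]-pr[0]),-100*(q[1]-pr[1]))); pr=q
E
```

```text
5.5 [0.45146803 0.03388063 0.04209369] [3.14085401e+00 4.33293242e-04 2.90685377e+00] 0.1460167253821222 29.998626708984375 [0.03745762 2.01912053 0.34786609]
0.09293044035714412 0.006093689143841632
0 dx(tool) -0.26 dz -1.65
1 dx(tool) -0.55 dz -1.58
2 dx(tool) -0.83 dz -1.46
3 dx(tool) -1.07 dz -1.29
4 dx(tool) -1.29 dz -1.07
5 dx(tool) -1.46 dz -0.83
6 dx(tool) -1.58 dz -0.55
7 dx(tool) -1.65 dz -0.26
8 dx(tool) -1.67 dz 0.04
9 dx(tool) -1.64 dz 0.34
```

>>> carry_out:
  increments: [-0.26,0,-1.65,0,0,0,-0.55,0,-1.58,0,0,0,-0.83,0,-1.46,0,0,0,-1.07,0,-1.29,0,0,0,-1.29,0,-1.07,0,0,0]

```text
time_s: 6.0
position: [0.4893, 0.025, 0.1121]
orientation: [3.141, -0.003, 2.906]
ft_force: [1.8, 2.9, -8.2]
opening: 0.146
gripper_force: 30.0
```

>>> carry_out:
  increments: [-1.46,0,-0.83,0,0,0,-1.58,0,-0.55,0,0,0,-1.65,0,-0.26,0,0,0,-1.67,0,0.04,0,0,0,-1.64,0,0.34,0,0,0]

```text
time_s: 6.5
position: [0.5676, 0.0066, 0.1252]
orientation: [3.14, -0.003, 2.906]
ft_force: [-2.3, 4.1, 0.6]
opening: 0.144
gripper_force: 30.0
```

>>> carry_out:
  increments: [0,0,0,0,0,0,0,0,0,0,0,0,0,0,0,0,0,0,0,0,0,0,0,0,0,0,0,0,0,0]
  fingers: 3.5

```text
time_s: 7.0
position: [0.5676, 0.0057, 0.1253]
orientation: [-3.142, 0.0, 2.907]
ft_force: [0.1, -0.1, -0.1]
opening: 0.387
gripper_force: 0.0
```

>>> carry_out:
  increments: [0,0,-3,0,0,0,0,0,-4,0,0,0,0,0,-4,0,0,0,2.2,3.5,-1,0,0,0,2.2,3.5,0,0,0,0]
  fingers: 5.5

```text
time_s: 7.5
position: [0.5425, 0.0843, 0.2479]
orientation: [3.139, 0.006, 2.904]
ft_force: [-1.0, -0.3, -0.4]
opening: 0.604
gripper_force: 0.0
```

>>> carry_out:
  increments: [2.2,3.5,0,0,0,0,2.2,3.5,0,0,0,0,2.2,3.5,0,0,0,0,2.2,3.5,0,0,0,0,2.2,3.5,0,0,0,0]

```text
time_s: 8.0
position: [0.4742, 0.2811, 0.2453]
orientation: [3.141, 0.001, 2.907]
ft_force: [0.9, -0.2, -0.1]
opening: 0.603
gripper_force: 0.0
```

>>> carry_out:
  increments: [1.9,3.4,0,0,0,-2.4,0,0,2,0,0,0,0,0,2,0,0,0,0,0,0,0,0,0,0,0,0,0,0,0]

```text
time_s: 8.5
position: [0.4645, 0.3172, 0.2054]
orientation: [-3.142, -0.0, 2.949]
ft_force: [-0.3, -0.0, 0.2]
opening: 0.6
gripper_force: 0.0
```

```bash
python3 - <<'E'
from h import *
import pickle
k,im=spots("wrist",("chip","chip_dot"))
pickle.dump((k,im),open("w3.pkl","wb"))
s=m.read_state();print(s["time_s"],s["position"],s["orientation"])
u,v=wpix(k,(.464,.3174,.019)); u,v=int(u),int(v); print(u,v)
a=cv2.resize(im[v-40:v+40,u-40:u+40],(400,400),interpolation=cv2.INTER_CUBIC)
ks,sc=spots("scene",("focus_mark","pocket","pocket_dot","lens","loupe_grip"))
kt,tp=spots("top",("focus_mark","pocket","pocket_dot"))
u,v=pix(ks,(.58,.09,.11)); u,v=int(u),int(v); print("sc",u,v)
b=cv2.resize(sc[v-30:v+50,u-40:u+40],(400,400),interpolation=cv2.INTER_CUBIC)
cv2.imwrite("pics/c3.png",np.hstack([a,b])); pickle.dump((ks,sc,kt,tp),open("s3.pkl","wb"))
E
```

```text
chip 0.9 [0.4647 0.3149 0.0113] [275. 186.]
chip_dot 0.7 [0.4525 0.3322 0.0086] [288. 173.]
chip_dot 0.64 [ 0.4497  0.2244 -0.0008] [197. 187.]
8.65 [0.46527747 0.31732389 0.20638621] [3.13986348e+00 1.73456809e-03 2.94826881e+00]
276 187
focus_mark 0.66 [0.5852 0.0809 0.1111] [310. 169.]
pocket 0.92 [0.509  0.0197 0.0327] [321. 221.]
pocket_dot 0.96 [0.4993 0.0409 0.0297] [311. 222.]
pocket_dot 0.44 [0.5848 0.0821 0.1138] [310. 168.]
lens 0.62 [ 0.5192 -0.1604  0.0211] [396. 245.]
loupe_grip 0.33 [0.5648 0.0091 0.1259] [336. 178.]
pocket 0.72 [0.5078 0.0218 0.0308] [296. 211.]
pocket 0.44 [0.5431 0.0148 0.0361] [298. 199.]
pocket_dot 0.65 [0.4989 0.036  0.028 ] [291. 214.]
sc 305 169
```

View pics/c3.png

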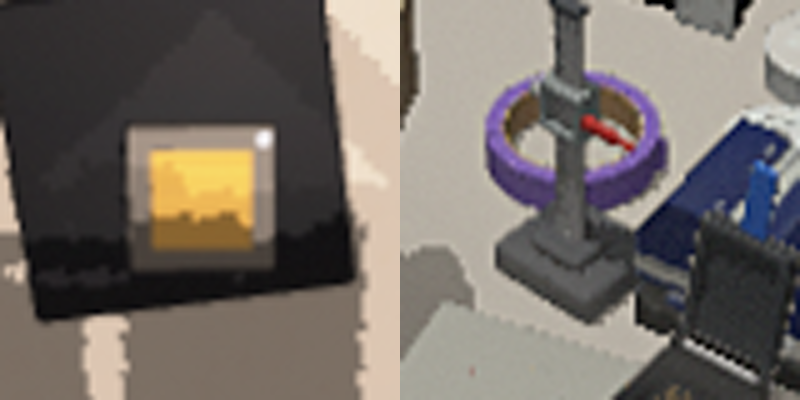

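The chip's edges line up with the tool (crop centre (201,198)), the lid stands open, and the red pointer's tip is at scene px (311.6,168.6). I'll grasp the chip now.

>>> carry_out:
  increments: [0.1,0,3.5,0,0,0,0,0,4,0,0,0,0,0,4,0,0,0,0,0,3,0,0,0,0,0,2,0,0,0]

```text
time_s: 9.65
position: [0.4625, 0.3167, 0.0376]
orientation: [-3.139, -0.002, 2.949]
ft_force: [-0.1, -0.8, 0.4]
opening: 0.603
gripper_force: 0.0
```

>>> carry_out:
  increments: [0,0,1.0,0,0,0,0,0,0.5,0,0,0,0,0,0,0,0,0,0,0,0,0,0,0,0,0,0,0,0,0]

```text
time_s: 10.15
position: [0.4643, 0.3179, 0.0262]
orientation: [3.14, 0.002, 2.949]
ft_force: [0.4, 0.5, -0.4]
opening: 0.603
gripper_force: 0.0
```

```bash
python3 - <<'E'
from h import *
s=m.read_state();print(s["time_s"],s["position"],s["orientation"],s["ft_force"])
E
```

```text
10.15 [0.46429315 0.31790987 0.02619184] [3.13987042e+00 1.66134594e-03 2.94880547e+00] [ 0.39618509  0.53100307 -0.39812108]
```

>>> carry_out:
  increments: [0,0,0,0,0,0,0,0,0,0,0,0,0,0,0,0,0,0,0,0,0,0,0,0,0,0,0,0,0,0]
  fingers: 2

```text
time_s: 10.65
position: [0.4637, 0.3175, 0.0253]
orientation: [3.141, 0.0, 2.949]
ft_force: [-0.5, -0.8, 2.7]
opening: 0.342
gripper_force: 30.0
```

>>> carry_out:
  increments: [0,0,-1.5,0,0,0,0,0,-2.5,0,0,0,0,0,-3,0,0,0,0,0,-3,0,0,0,0,0,-2,0,0,0]

```text
time_s: 11.15
position: [0.4641, 0.3178, 0.1471]
orientation: [3.14, 0.002, 2.949]
ft_force: [0.0, -0.7, -0.3]
opening: 0.348
gripper_force: 30.0
```

>>> carry_out:
  increments: [-0.6,-1.7,0,0,0,0,-1.3,-3.5,0,0,0,0,-1.3,-3.5,0,0,0,0,-1.3,-3.5,0,0,0,0,-1.3,-3.5,0,0,0,0]

```text
time_s: 11.65
position: [0.4893, 0.1495, 0.1435]
orientation: [-3.14, -0.002, 2.949]
ft_force: [0.5, -0.6, -0.0]
opening: 0.339
gripper_force: 30.0
```

>>> carry_out:
  increments: [-1.3,-3.5,0,0,0,0,-1.3,-3.5,0,0,0,0,-1.0,-3.5,0,0,0,0,-0.5,-2.1,0,0,0,2.3,0,0,0,0,0,0]

```text
time_s: 12.15
position: [0.5052, 0.0175, 0.1436]
orientation: [-3.14, -0.003, 2.904]
ft_force: [-0.3, 0.3, -0.4]
opening: 0.346
gripper_force: 30.0
```

```bash
python3 - <<'E'
from h import *
k,im=spots("wrist",("chip","pocket","pocket_dot","socket","lid_hinge"))
s=m.read_state();print(s["time_s"],s["position"],s["orientation"],s["opening"],s["gripper_force"])
u,v=wpix(k,(.507,.0212,.035)); u,v=int(u),int(v); print(u,v)
b=im[v-60:v+60,u-80:u+80]
import pickle; pickle.dump((k,im),open("w4.pkl","wb"))
cv2.imwrite("pics/c4.png",cv2.resize(b,(800,600),interpolation=cv2.INTER_CUBIC))
E
```

```text
chip 0.79 [0.4642 0.2153 0.0018] [456. 118.]
chip 0.75 [0.5044 0.0179 0.1328] [277. 258.]
pocket 0.68 [0.5044 0.0205 0.0313] [280. 206.]
pocket_dot 0.8 [0.4987 0.0406 0.031 ] [301. 195.]
socket 0.58 [0.507  0.0171 0.1284] [277. 258.]
socket 0.57 [ 0.5068  0.0188 -0.0021] [278. 199.]
lid_hinge 0.46 [ 0.508   0.0199 -0.0015] [280. 200.]
lid_hinge 0.34 [ 0.5154 -0.1619  0.0182] [114. 251.]
12.45 [0.50626434 0.02157937 0.14474822] [ 3.14151042e+00 -5.89269593e-04  2.91039522e+00] 0.3478680279271368 29.99998927116394
281 210
```

View pics/c4.png

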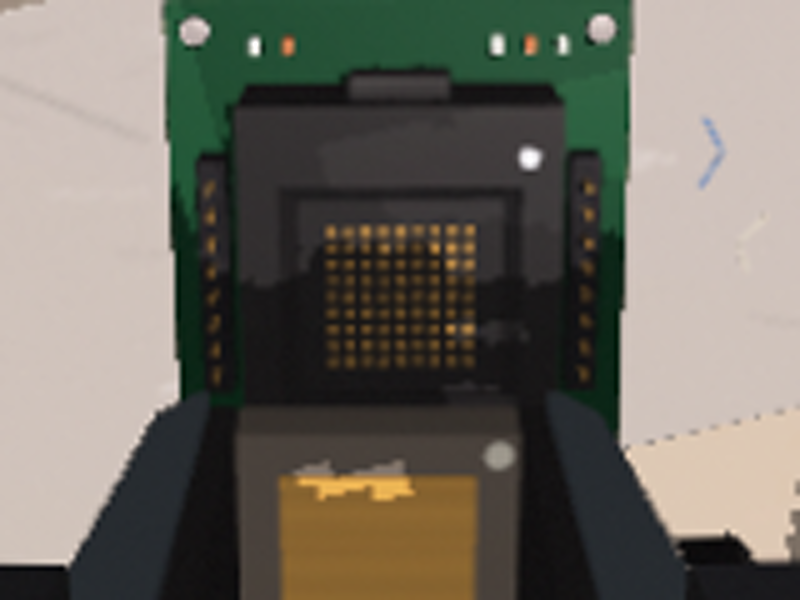

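```bash
python3 - <<'E'
from h import *
import pickle
k,im=pickle.load(open("w4.pkl","rb")); f=lambda x,y,z:wray(k,201+x/5,150+y/5,z)
g=f(400,297,.0295); print("pocket",g, "dot", f(529,158,.0345))
for x,y in((284,190),(521,190)): print("pk rim",f(x,y,.0345))
zt=.1447-.0065
L,R,D=f(237,430,zt),f(521,430,zt),f(499,455,zt); print("chip front",L,R,np.linalg.norm(L-R),np.degrees(np.arctan2(*(R-L)[[1,0]])),"dot",D)
y=np.radians(-13.3); ax=np.array([np.cos(y),np.sin(y),0]); ay=np.array([-np.sin(y),np.cos(y),0])
print("centre from edge",(L+R)/2+.016*ax,"from dot",D+.0135*ax-.0135*ay)
E
```

```text
pocket [0.50806786 0.02067473 0.0295    ] dot [0.48760556 0.04798984 0.0345    ]
pk rim [0.48332255 0.00615639 0.0345    ]
pk rim [0.49276025 0.04546831 0.0345    ]
chip front [0.48542443 0.00622283 0.1382    ] [0.49272834 0.03658321 0.1382    ] 0.03122658490897211 76.47319753365096 dot [0.49506941 0.03360188 0.1382    ]
centre from edge [0.50464725 0.01772223 0.1382    ] from dot [0.50510165 0.0173583  0.1382    ]
```

>>> carry_out:
  increments: [-0.15,0,2,0,0,0,0,0,3,0,0,0,0,0,2.5,0,0,0,0,0,1.2,0,0,0,0,0,0.5,0,0,0]

```text
time_s: 12.95
position: [0.5074, 0.021, 0.052]
orientation: [-3.141, -0.002, 2.91]
ft_force: [-0.6, 0.6, 0.6]
opening: 0.347
gripper_force: 30.0
```

>>> carry_out:
  increments: [0,0,0.3,0,0,0,0,0,0.2,0,0,0,0,0,0.1,0,0,0,0,0,0,0,0,0,0,0,0,0,0,0]

```text
time_s: 13.45
position: [0.5083, 0.0204, 0.0475]
orientation: [3.141, 0.001, 2.909]
ft_force: [-1.1, -0.3, -0.6]
opening: 0.341
gripper_force: 30.0
```

```bash
python3 - <<'E'
from h import *
s=m.read_state();print(s["time_s"],s["position"],s["orientation"],s["ft_force"])
E
```

```text
13.45 [0.50831182 0.02036649 0.0475111 ] [3.14124983e+00 9.70596682e-04 2.90864320e+00] [-1.0510686  -0.25855046 -0.58771408]
```

>>> carry_out:
  increments: [0,0,0.1,0,0,0,0,0,0.05,0,0,0,0,0,0,0,0,0,0,0,0,0,0,0,0,0,0,0,0,0]

```text
time_s: 13.95
position: [0.5082, 0.0204, 0.0458]
orientation: [3.141, 0.0, 2.909]
ft_force: [-0.3, -0.4, 4.4]
opening: 0.345
gripper_force: 31.9
```

>>> carry_out:
  increments: [0,0,0,0,0,0,0,0,0,0,0,0,0,0,0,0,0,0,0,0,0,0,0,0,0,0,0,0,0,0]
  fingers: 5.5

```text
time_s: 14.45
position: [0.5083, 0.0201, 0.0457]
orientation: [-3.141, 0.001, 2.909]
ft_force: [2.2, -1.3, 4.0]
opening: 0.604
gripper_force: 1.9
```

>>> carry_out:
  increments: [0,0,-1,0,0,0,0,0,-2.5,0,0,0,0,0,-3.5,0,0,0,0,0,-3,0,0,0,0,0,-2,0,0,0]

```text
time_s: 14.95
position: [0.5081, 0.0202, 0.1679]
orientation: [3.141, 0.002, 2.909]
ft_force: [1.0, 0.4, 0.1]
opening: 0.603
gripper_force: 0.0
```

```bash
python3 - <<'E'
from h import *
k,im=spots("wrist",("chip","chip_dot","pocket","pocket_dot"))
s=m.read_state();print(s["time_s"],s["position"],s["orientation"],s["opening"],s["gripper_force"])
u,v=wpix(k,(.507,.0212,.035)); u,v=int(u),int(v); print(u,v)
b=im[v-60:v+60,u-80:u+80]
import pickle; pickle.dump((k,im),open("w5.pkl","wb"))
cv2.imwrite("pics/c5.png",cv2.resize(b,(800,600),interpolation=cv2.INTER_CUBIC))
E
```

```text
chip 0.87 [ 0.4629  0.2169 -0.0027] [442. 113.]
chip 0.8 [0.5112 0.0221 0.0323] [279. 203.]
chip_dot 0.94 [0.5013 0.0353 0.0286] [290. 189.]
chip_dot 0.8 [ 0.4474  0.2243 -0.    ] [446.  99.]
pocket_dot 0.77 [0.4985 0.0377 0.0331] [292. 186.]
15.2 [0.50692489 0.02030371 0.16449389] [-3.14098373e+00 -2.43017854e-03  2.90866508e+00] 0.5988913315527216 0.0
277 199
```

View pics/c5.png

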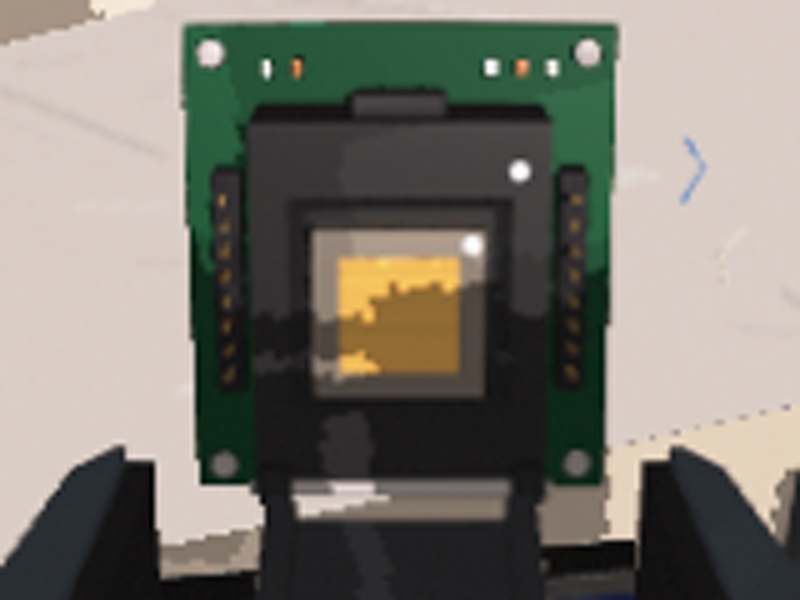

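The chip sits centred in the pocket with its dot towards the socket's dot (crop (473,244) against (520,171)), and its edges are parallel to the pocket. Next is the loupe.

```bash
cat >> h.py <<'E'
def plan(wps,start=None):
    """wps: (pos,rpy,nrows); prints rounded rows, 5 per call"""
    s=m.read_state(); p=np.array(s["position"]) if start is None else np.array(start[0]); R=Ro.from_euler("xyz",s["orientation"] if start is None else start[1]); rows=[]
    for q,e,n in wps:
        q=np.array(q); E=Ro.from_euler("xyz",e); p0=p.copy(); R0=R; rv=(R0.inv()*E).as_rotvec()
        for i in range(1,n+1):
            pt=p0+(q-p0)*i/n; Rt=R0*Ro.from_rotvec(rv*i/n)
            d=np.round(R.inv().apply(pt-p)*100,2); a=np.round(np.degrees((R.inv()*Rt).as_rotvec()),1)
            rows.append(np.r_[d,a]); p=p+R.apply(d/100); R=R*Ro.from_rotvec(np.radians(a))
    while len(rows)%5: rows.append(np.zeros(6))
    for i in range(0,len(rows),5): print([float(x)+0. for x in np.concatenate(rows[i:i+5])])
    print("end",p.round(4),R.as_euler("xyz").round(3))
E
python3 - <<'E'
from h import *
s=m.read_state();print(s["time_s"],s["position"],s["orientation"],s["joint_positions"])
P=np.pi
plan([((.50,.0203,.245),(P,0,2.909),3),((.49,-.19,.245),(P,0,1.093),13),((.501,-.199,.20),(P,.35,1.093),4)])
E
```

```text
15.2 [0.50692489 0.02030371 0.16449389] [-3.14098373e+00 -2.43017854e-03  2.90866508e+00] [ 1.73540760e-02  2.63958513e-01  1.80800380e+00  1.36091272e-05
  1.07213561e+00 -1.32052195e+00]
[0.23, -0.06, -2.68, 0.0, 0.0, 0.0, 0.23, -0.05, -2.69, 0.0, -0.1, 0.0, 0.23, -0.06, -2.68, 0.0, 0.0, 0.0, -0.3, -1.59, 0.0, 0.0, 0.0, 8.0, -0.52, -1.54, 0.0, 0.0, 0.0, 8.0]
[-0.72, -1.44, 0.0, 0.0, 0.0, 8.0, -0.92, -1.34, 0.0, 0.0, 0.0, 8.0, -1.1, -1.19, 0.0, 0.0, 0.0, 8.0, -1.25, -1.02, 0.0, 0.0, 0.0, 8.0, -1.38, -0.85, 0.01, 0.0, 0.0, 8.0]
[-1.49, -0.64, 0.0, 0.0, 0.0, 8.0, -1.56, -0.43, 0.0, 0.0, 0.0, 8.0, -1.61, -0.21, 0.0, 0.0, 0.0, 8.0, -1.61, 0.02, 0.0, 0.0, 0.0, 8.0, -1.6, 0.24, 0.0, 0.0, 0.0, 8.0]
[-1.56, 0.47, 0.0, 0.0, 0.0, 8.0, -0.07, 0.35, 1.13, 0.0, -5.0, 0.0, 0.02, 0.35, 1.12, 0.0, -5.0, 0.0, 0.13, 0.34, 1.12, 0.0, -5.0, 0.0, 0.22, 0.35, 1.11, 0.0, -5.0, 0.0]
end [ 0.501 -0.199  0.2  ] [-3.141  0.35   1.094]
```

>>> carry_out:
  increments: [0.23,-0.06,-2.7,0,0,0,0.23,-0.06,-2.7,0,0,0,0.23,-0.06,-2.7,0,0,0,-0.3,-1.6,0,0,0,8,-0.5,-1.5,0,0,0,8]
  fingers: 4

```text
time_s: 15.7
position: [0.4989, -0.012, 0.2457]
orientation: [-3.141, -0.001, 2.625]
ft_force: [0.7, 0.5, -0.5]
opening: 0.442
gripper_force: 0.0
```

>>> carry_out:
  increments: [-0.7,-1.4,0,0,0,8,-0.9,-1.3,0,0,0,8,-1.1,-1.2,0,0,0,8,-1.3,-1.0,0,0,0,8,-1.4,-0.9,0,0,0,8]

```text
time_s: 16.2
position: [0.4946, -0.093, 0.2445]
orientation: [-3.138, -0.002, 1.926]
ft_force: [0.2, 0.8, 0.3]
opening: 0.441
gripper_force: 0.0
```

>>> carry_out:
  increments: [-1.5,-0.6,0,0,0,8,-1.6,-0.4,0,0,0,8,-1.6,-0.2,0,0,0,8,-1.6,0,0,0,0,8,-1.6,0.2,0,0,0,8]

```text
time_s: 16.7
position: [0.4911, -0.1737, 0.2445]
orientation: [-3.137, -0.0, 1.227]
ft_force: [0.4, -0.1, -0.1]
opening: 0.433
gripper_force: 0.0
```

>>> carry_out:
  increments: [-1.6,0.5,0,0,0,8,0,0.35,1.1,0,-5,0,0,0.35,1.1,0,-5,0,0.1,0.35,1.1,0,-5,0,0.2,0.35,1.1,0,-5,0]

```text
time_s: 17.2
position: [0.5019, -0.1991, 0.2005]
orientation: [-3.139, 0.353, 1.094]
ft_force: [0.2, -0.2, 0.2]
opening: 0.44
gripper_force: 0.0
```

```bash
python3 - <<'E'
from h import *
import time
m.read_camera("top"); m.read_camera("top"); m.read_camera("top")
k,im=spots("wrist",("lens","loupe_grip","loupe_rest","loupe","focus_mark","pocket","chip_dot"))
s=m.read_state();print(s["time_s"],s["position"],s["orientation"],s["joint_positions"])
import pickle; pickle.dump((k,im),open("w6.pkl","wb")); cv2.imwrite("pics/w6.png",im)
print([np.round(wpix(k,X)) for X in ((.477,-.2445,.055),(.519,-.164,.02))])
E
```

```text
lens 0.81 [ 0.5159 -0.1629  0.0198] [275.  95.]
loupe_grip 0.68 [ 0.4747 -0.2441  0.0547] [275. 193.]
loupe 0.75 [ 0.516  -0.1627  0.0207] [275.  95.]
17.75 [ 0.50243928 -0.19950933  0.20307213] [3.14035888 0.3482987  1.09212645] [-0.2010155   0.32895742  1.65936281 -0.35123819  1.26953971  0.40230359]
[array([278., 193.]), array([279.,  94.])]
```

View pics/w6.png

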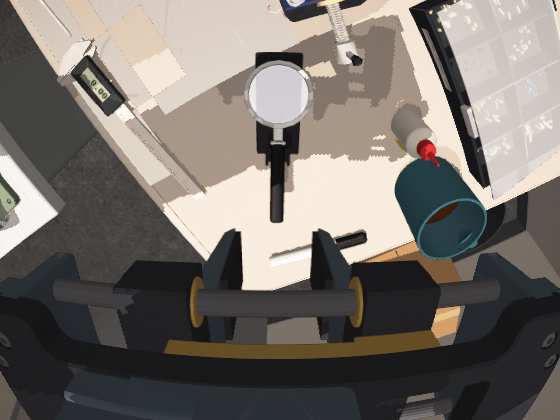

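The loupe's lens is at (279,95) and its handle runs down to (277,221), lined up between the fingers. The flux bottle (412,135) and the mug (440,210) are clear of them.

```bash
python3 - <<'E'
from h import *
import pickle
k,_=pickle.load(open("w6.pkl","rb"))
L=wray(k,279,95,.021); G=wray(k,277.3,193,.060); E=wray(k,277,221,.071); print(L,G,E)
d=L-E; psi=np.arctan2(d[1],d[0]); print("psi",psi,np.linalg.norm(d[:2]))
grip=L-.098*np.array([np.cos(psi)*np.cos(.35),np.sin(psi)*np.cos(.35),-np.sin(.35)]); print("grip",grip)
g=(grip+np.array([.4765,-.2445,.055]))/2; g[2]=.0545; print(g)
P=np.pi; tz=Ro.from_euler("xyz",(P,.35,psi)).apply([0,0,1])
t=g+.007*tz
plan([(t-.05*tz,(P,.35,psi),4),(t,(P,.35,psi),4)])
E
```

```text
[ 0.51913745 -0.1646828   0.021     ] [ 0.47829315 -0.24127343  0.06      ] [ 0.46603687 -0.26468569  0.071     ]
psi 1.08266481779787 0.11322653899093026
grip [ 0.47596417 -0.24598988  0.05460399]
[ 0.47623208 -0.24524494  0.0545    ]
[0.03, -0.05, 2.87, 0.1, 0.0, 0.1, 0.03, -0.05, 2.86, 0.0, 0.0, 0.2, 0.04, -0.06, 2.87, 0.1, -0.1, 0.1, 0.03, -0.04, 2.86, 0.1, 0.0, 0.1, 0.0, 0.0, 1.25, 0.0, 0.0, 0.0]
[0.0, 0.0, 1.25, 0.0, 0.0, 0.0, 0.0, 0.0, 1.25, 0.0, 0.0, 0.0, 0.0, 0.0, 1.25, 0.0, 0.0, 0.0, 0.0, 0.0, 0.0, 0.0, 0.0, 0.0, 0.0, 0.0, 0.0, 0.0, 0.0, 0.0]
end [ 0.4751 -0.2474  0.048 ] [-3.141  0.35   1.083]
```

>>> carry_out:
  increments: [0,-0.05,2.9,0,0,0.1,0,-0.05,2.9,0,0,0.2,0.1,-0.05,2.9,0,0,0.1,0,-0.05,2.8,0,0,0.1,0,0,1.2,0,0,0]

```text
time_s: 18.25
position: [0.4795, -0.2361, 0.0809]
orientation: [-3.141, 0.35, 1.084]
ft_force: [0.0, 0.6, 1.1]
opening: 0.435
gripper_force: 0.0
```

>>> carry_out:
  increments: [0,0,1.3,0,0,0,0,0,1.3,0,0,0,0,0,1.2,0,0,0,0,0,0,0,0,0,0,0,0,0,0,0]

```text
time_s: 18.75
position: [0.4756, -0.2474, 0.0471]
orientation: [3.138, 0.349, 1.084]
ft_force: [-0.3, -0.5, 0.1]
opening: 0.44
gripper_force: 0.0
```

>>> carry_out:
  increments: [0,0,0,0,0,0,0,0,0,0,0,0,0,0,0,0,0,0,0,0,0,0,0,0,0,0,0,0,0,0]
  fingers: 0.6

```text
time_s: 19.25
position: [0.4756, -0.2473, 0.0473]
orientation: [3.138, 0.349, 1.084]
ft_force: [-0.4, -0.1, 2.3]
opening: 0.15
gripper_force: 30.0
```

```bash
python3 - <<'E'
from h import *
s=m.read_state();print(s["time_s"],s["position"],s["orientation"],s["opening"],s["gripper_force"],s["ft_force"])
p=s["position"]; P=np.pi
# triangulate pointer tip from earlier scene/top pictures
import pickle
ks,sc,kt,tp=pickle.load(open("s3.pkl","rb"))
u,v=map(int,pix(kt,(.585,.08,.11))); print(u,v)
def red(im,u,v,r=14):
    c=im[v-r:v+r,u-r:u+r].astype(int); M=(c[...,2]>1.6*c[...,1]+20)&(c[...,2]>1.6*c[...,0]+20); y,x=np.nonzero(M); return sorted(zip(x+u-r,y+v-r))
a=red(sc,312,168); b=red(tp,u,v); print(a,b)
psi=1.083
plan([(p+np.array([0,0,.05]),(P,.35,psi),4),((.47,-.2,.17),(P,0,psi),6)])
E
```

```text
19.25 [ 0.47559886 -0.2473287   0.04731357] [3.13772647 0.34879355 1.08415665] 0.1503797479421135 29.9969619512558 [-0.44302373 -0.13872812  2.29707641]
276 177
[(np.int64(301), np.int64(163)), (np.int64(301), np.int64(164)), (np.int64(302), np.int64(162)), (np.int64(302), np.int64(163)), (np.int64(302), np.int64(164)), (np.int64(303), np.int64(162)), (np.int64(303), np.int64(163)), (np.int64(303), np.int64(164)), (np.int64(303), np.int64(165)), (np.int64(304), np.int64(163)), (np.int64(304), np.int64(164)), (np.int64(304), np.int64(165)), (np.int64(305), np.int64(164)), (np.int64(305), np.int64(165)), (np.int64(305), np.int64(166)), (np.int64(306), np.int64(165)), (np.int64(306), np.int64(166)), (np.int64(307), np.int64(165)), (np.int64(307), np.int64(166)), (np.int64(307), np.int64(167)), (np.int64(308), np.int64(166)), (np.int64(308), np.int64(167)), (np.int64(309), np.int64(167)), (np.int64(310), np.int64(168)), (np.int64(311), np.int64(168))] [(np.int64(268), np.int64(174)), (np.int64(268), np.int64(175)), (np.int64(269), np.int64(174)), (np.int64(269), np.int64(175)), (np.int64(270), np.int64(175)), (np.int64(271), np.int64(175)), (np.int64(271), np.int64(176)), (np.int64(272), np.int64(175)), (np.int64(272), np.int64(176)), (np.int64(273), np.int64(175)), (np.int64(273), np.int64(176)), (np.int64(273), np.int64(177)), (np.int64(274), np.int64(176)), (np.int64(275), np.int64(176)), (np.int64(275), np.int64(177)), (np.int64(276), np.int64(176)), (np.int64(276), np.int64(177)), (np.int64(277), np.int64(177))]
[-0.43, 0.0, -1.17, 0.1, 0.0, 0.0, -0.42, 0.01, -1.18, 0.0, 0.0, 0.0, -0.43, 0.0, -1.17, 0.1, -0.1, 0.0, -0.43, 0.0, -1.18, 0.0, 0.0, 0.1, 0.2, -0.45, -1.36, 0.0, 3.3, 0.0]
[0.27, -0.45, -1.35, 0.0, 3.4, 0.0, 0.36, -0.45, -1.33, 0.0, 3.3, 0.0, 0.43, -0.45, -1.31, 0.0, 3.4, 0.0, 0.5, -0.46, -1.28, 0.0, 3.3, 0.0, 0.58, -0.45, -1.25, 0.1, 3.4, 0.0]
end [ 0.47   -0.2     0.1701] [-3.141 -0.     1.083]
```

>>> carry_out:
  increments: [-0.43,0,-1.2,0.1,0,0,-0.43,0,-1.2,0,0,0,-0.43,0,-1.2,0.1,0,0,-0.43,0,-1.2,0,0,0,0.2,-0.45,-1.4,0,3.3,0]

```text
time_s: 19.75
position: [0.4752, -0.2386, 0.1115]
orientation: [3.142, 0.29, 1.086]
ft_force: [-0.4, 0.3, -0.0]
opening: 0.15
gripper_force: 30.0
```

>>> carry_out:
  increments: [0.3,-0.45,-1.4,0,3.3,0,0.4,-0.45,-1.3,0,3.3,0,0.4,-0.45,-1.3,0,3.3,0,0.5,-0.45,-1.3,0,3.4,0,0.6,-0.45,-1.3,0,3.4,0]

```text
time_s: 20.25
position: [0.4702, -0.1988, 0.1735]
orientation: [3.141, -0.003, 1.085]
ft_force: [-0.6, 0.1, -1.1]
opening: 0.151
gripper_force: 30.0
```

```bash
python3 - <<'E'
from h import *
import pickle
ks,sc,kt,tp=pickle.load(open("s3.pkl","rb"))
def hm(k): return np.c_[np.array([[k["fx"],0,k["cx"]],[0,k["fy"],k["cy"]],[0,0,1]])@k["R"],np.array([[k["fx"],0,k["cx"]],[0,k["fy"],k["cy"]],[0,0,1]])@k["t"]]
for a,b in(((311.3,168.5),(277.5,177.2)),((311.6,168.6),(278,177.5)),((311,168.3),(277,177))):
    X=cv2.triangulatePoints(hm(ks),hm(kt),np.array(a).reshape(2,1),np.array(b).reshape(2,1)); X=X[:3,0]/X[3,0]; print("tip",X.round(4),pix(ks,X),pix(kt,X))
m.read_camera("top");m.read_camera("top")
k,im=spots("wrist",("lens","loupe_grip","loupe","pocket"))
s=m.read_state();print(s["time_s"],s["position"],s["orientation"],s["opening"],s["gripper_force"])
cv2.imwrite("pics/w7.png",im); pickle.dump((k,im),open("w7.pkl","wb"))
p=s["position"]; R=Ro.from_euler("xyz",s["orientation"]); print("pred lens",p+R.apply([.098,0,-.007]),wpix(k,p+R.apply([.098,0,-.007])))
spots("scene",("lens","focus_mark","chip_dot"))
E
```

```text
tip [0.5852 0.0778 0.1137] (np.float64(311.50171582218206), np.float64(168.46009422903126)) (np.float64(277.2549556421305), np.float64(177.35392837989022))
tip [0.584  0.0764 0.1149] (np.float64(311.8158197654669), np.float64(168.5572207813523)) (np.float64(277.73791360865766), np.float64(177.66461101314383))
tip [-0.3433 -0.169   0.9977] (np.float64(860.1962081185154), np.float64(443.8849581418841)) (np.float64(-4.277000109732115e+17), np.float64(-1.0768421394916076e+18))
lens 0.8 [ 0.5132 -0.1147  0.1798] [274.  82.]
loupe_grip 0.89 [ 0.4714 -0.1994  0.1789] [279. 266.]
loupe 0.85 [ 0.5134 -0.1103  0.1799] [270.  73.]
pocket 0.41 [ 0.5112 -0.1124  0.182 ] [268.  79.]
20.6 [ 0.47004281 -0.1989126   0.17115057] [-3.13996226e+00  6.92364630e-04  1.08481165e+00] 0.1515179743902687 29.996183216571808
pred lens [ 0.51582892 -0.11226055  0.17808271] (np.float64(276.62099253933354), np.float64(74.81013374933278))
lens 0.71 [ 0.5133 -0.1091  0.176 ] [381. 190.]
focus_mark 0.34 [ 0.5161 -0.1625  0.0018] [396. 252.]
chip_dot 0.62 [ 0.4505  0.2281 -0.    ] [233. 220.]
chip_dot 0.59 [0.5012 0.0383 0.0295] [312. 221.]
```

View pics/w7.png

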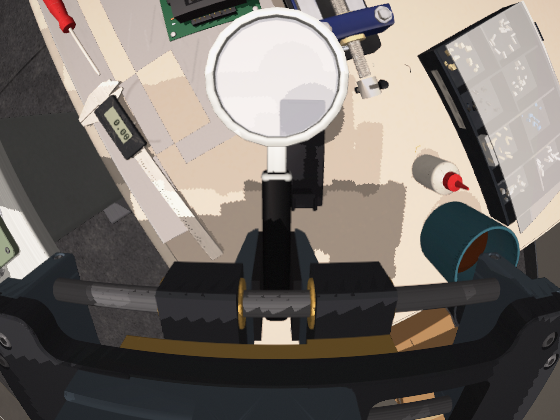

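The loupe is held level: rim centre at (276,76), predicted (276.6,74.8). The pointer triangulates to z ≈ 0.113. I'll move over the chip and then go down.

```bash
python3 - <<'E'
from h import *
import pickle
k,_=pickle.load(open("w7.pkl","rb")); print(wray(k,276,76.5,.178))
P=np.pi
plan([((.4619,-.0657,.171),(P,0,1.0848),8),((.4619,-.0657,.1065),(P,0,1.0848),7)])
E
```

```text
[ 0.51519017 -0.11284228  0.178     ]
[1.42, -0.87, 0.0, 0.0, 0.0, 0.0, 1.43, -0.87, 0.01, 0.0, 0.0, 0.0, 1.42, -0.87, 0.0, 0.0, 0.0, 0.0, 1.43, -0.87, 0.01, 0.0, 0.0, 0.0, 1.42, -0.87, 0.0, -0.1, 0.0, 0.0]
[1.42, -0.87, 0.0, 0.0, 0.0, 0.0, 1.43, -0.87, 0.0, 0.0, 0.0, 0.0, 1.42, -0.87, 0.01, 0.0, 0.0, 0.0, 0.0, 0.0, 0.92, 0.0, 0.0, 0.0, 0.0, 0.0, 0.92, 0.0, 0.0, 0.0]
[0.0, 0.0, 0.92, 0.0, 0.0, 0.0, 0.0, 0.0, 0.92, 0.0, 0.0, 0.0, 0.0, 0.0, 0.93, 0.0, 0.0, 0.0, 0.0, 0.0, 0.92, 0.0, 0.0, 0.0, 0.0, 0.0, 0.92, 0.0, 0.0, 0.0]
end [ 0.4619 -0.0657  0.1065] [3.141 0.    1.085]
```

>>> carry_out:
  increments: [1.4,-0.9,0,0,0,0,1.4,-0.9,0,0,0,0,1.4,-0.9,0,0,0,0,1.4,-0.9,0,0,0,0,1.4,-0.9,0,0,0,0]

```text
time_s: 21.3
position: [0.4626, -0.1142, 0.1718]
orientation: [-3.141, -0.0, 1.085]
ft_force: [-0.0, -0.2, -0.2]
opening: 0.15
gripper_force: 30.0
```

>>> carry_out:
  increments: [1.5,-0.9,0,0,0,0,1.5,-0.8,0,0,0,0,1.4,-0.8,0,0,0,0,0,0,0.9,0,0,0,0,0,0.9,0,0,0]

```text
time_s: 21.8
position: [0.4614, -0.0649, 0.1533]
orientation: [3.142, 0.0, 1.086]
ft_force: [-0.8, 0.9, -1.2]
opening: 0.153
gripper_force: 30.0
```

>>> carry_out:
  increments: [0,0,1,0,0,0,0,0,1,0,0,0,0,0,1,0,0,0,0,0,1,0,0,0,0,0,0.7,0,0,0]

```text
time_s: 22.3
position: [0.4613, -0.0658, 0.1056]
orientation: [-3.14, 0.0, 1.084]
ft_force: [0.5, -0.1, -1.1]
opening: 0.156
gripper_force: 30.0
```

```bash
python3 - <<'E'
from h import *
m.read_camera("top")
kt,tp=spots("top",("lens","focus_mark","chip","pocket"))
ks,sc=spots("scene",("lens","focus_mark","chip_dot","lid_tab"))
k,im=spots("wrist",("lens","loupe_grip","chip","pocket","focus_mark","chip_dot"))
s=m.read_state();print(s["time_s"],s["position"],s["orientation"],s["gripper_force"],s["ft_force"])
p=s["position"]; R=Ro.from_euler("xyz",s["orientation"]); print("lens",p+R.apply([.0975,.0,-.007]))
a=cv2.resize(sc[140:240,270:370],(400,400),interpolation=cv2.INTER_CUBIC)
b=cv2.resize(im[0:210,170:380],(400,400),interpolation=cv2.INTER_CUBIC)
cv2.imwrite("pics/c8.png",np.hstack([a,b])); import pickle; pickle.dump((k,im),open("w8.pkl","wb"))
E
```

```text
lens 0.83 [0.5027 0.0173 0.114 ] [299. 206.]
focus_mark 0.57 [0.5854 0.0812 0.1087] [276. 178.]
chip 0.54 [0.4651 0.2134 0.0019] [232. 227.]
pocket 0.97 [0.5078 0.0214 0.0321] [296. 211.]
pocket 0.74 [0.5687 0.0107 0.128 ] [302. 181.]
lens 0.72 [0.546  0.0134 0.0357] [329. 210.]
lens 0.45 [0.5045 0.0234 0.1129] [319. 196.]
focus_mark 0.59 [0.5834 0.0783 0.1124] [311. 169.]
chip_dot 0.45 [0.4998 0.0344 0.0254] [313. 224.]
chip_dot 0.44 [ 0.448   0.228  -0.0015] [232. 221.]
lens 0.98 [0.504  0.0206 0.1151] [272.  80.]
loupe_grip 0.64 [ 0.4599 -0.0667  0.1134] [276. 272.]
23.2 [ 0.46165309 -0.06566177  0.10683   ] [-3.14127825e+00 -8.54978947e-05  1.08419779e+00] 29.996100962162018 [-0.36032361 -0.63728494 -0.16712385]
lens [0.5072479  0.0205197  0.11383834]
```

View pics/c8.png

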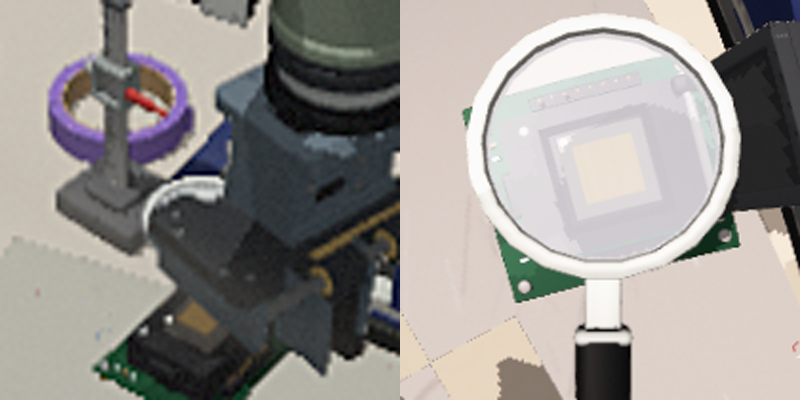

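The right crop shows the lens centred over the seated chip and level, clear of the lid. The left crop shows the red pointer tip undisturbed. I'll trim by about 1.5 mm, let it settle and hand in.

>>> carry_out:
  increments: [0.1,0.1,0.1,0,0,0,0,0,0.05,0,0,0,0,0,0,0,0,0,0,0,0,0,0,0,0,0,0,0,0,0]

```text
time_s: 23.7
position: [0.463, -0.0652, 0.1053]
orientation: [-3.141, -0.0, 1.084]
ft_force: [1.1, -0.2, -1.3]
opening: 0.153
gripper_force: 30.0
```

>>> carry_out:
  increments: [0,0,0,0,0,0,0,0,0,0,0,0,0,0,0,0,0,0,0,0,0,0,0,0,0,0,0,0,0,0]

```text
time_s: 24.2
position: [0.463, -0.0653, 0.1053]
orientation: [-3.141, -0.0, 1.084]
ft_force: [0.7, -0.4, -1.5]
opening: 0.149
gripper_force: 30.0
```

```bash
python3 - <<'E'
from h import *
s=m.read_state();print(s["time_s"],s["position"],s["gripper_force"],s["ft_force"],abs(s["joint_vel"]).max())
print(m.finish_job())
E
```

```text
24.2 [ 0.46303984 -0.06526832  0.10534637] 29.996144771575928 [ 0.67790009 -0.44014663 -1.54791157] 0.00045889258699297194
the job is handed in; nothing more can be done
None
```

I handed the job in at 24.2 s with the lid open, the chip seated dot to dot and let go, and the loupe held still and level over it at about 112 mm (the pointer measured about 111–114 mm); no verdict came back.

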